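# Clamp the re-glued serving board

## Robot

A 7-joint arm with a two-finger parallel gripper is mounted at the origin on the work surface. World frame = base frame: x ahead of the robot, y to its left, z up, the work surface at z = 0. Lengths are in m, angles in rad, forces in N, time in s.
With the tool pointing down it reaches from about 0.425 to 0.925 m from the base axis. Payload 6.8 kg.
Tool frame: the origin (TCP) lies on the front face of the gripper's body, between the roots of the fingers; the fingertips stand 73 mm ahead of it and the grasp point (between the pads) lies 54 mm ahead of it (env.nose_length is the distance from the TCP to the fingertips, in m); z points along the fingers, y is the line along which they close (so a half turn about z gives the same grasp; the last joint's range is limited). The gripper opens to 85 mm and grips with 20 to 120 N. Pads are 22 mm wide; open, the fingers measure 114 mm over their backs; the gripper's body (76 mm by 85 mm) begins 54 mm behind the grasp point. The pads swing forward as they close: fully open they stand 13 mm farther back than shut.
Start: joints at [1.022, 0.477, 0.022, 1.555, -0.011, 1.109, -0.083], TCP at [0.288, -0.61, 0.304] pointing down, gripper open.
Joint ranges: [-2.96, 2.96], [-0.34, 2.1], [-1.41, 1.46], [0.24, 2.44], [-1.37, 4.51], [0.17, 1.92], [-2.96, 2.96]. Speed limits (rad/s): [2.39, 2.39, 3.14, 3.14, 3.14, 3.14, 3.14].

## Interface

Orientations are given as a unit quaternion [w, x, y, z].
In Python, from cell import env, kin, camera, calibration, job gives the robot as it stands. The module is installed in compiled form; this text tells all that it offers. Calls block until the motion is done:
- env.reach(position, orientation): joint-space move of the TCP to a pose.
- env.movel(position, velocity=0.15, rot=None, stop_force=None): straight line of the TCP; rot=None keeps the orientation; velocity is the mean speed in m/s. With stop_force (N) it stops when the force on the tool has changed by that much, and returns True; else False.
- env.goto_joints(angles): joint-space move.
- env.grip(opening, f_grip=None): finger opening in m; f_grip is the grip in N (None keeps the last); returns when the fingers have stopped.
- env.dwell(seconds).
- kin.inverse_kinematics(position, orientation): joint angles nearest the present ones, or None.
- env.get_state(): the state.
- camera(name): name is "scene" or "top"; returns (picture, depth): 420x560x3 uint8, blue, green, red; 420x560 float32, m along the optical axis (not along the pixel's ray), 0 where there is no reading.
- calibration(name): a dict with "fx", "fy", "cx", "cy" (pixels), "rvec" (rotation vector, rad) and "tvec" (3), from world to camera coordinates, as OpenCV has them. Camera axes: x right, y down, z forward; pixel columns grow to the right and rows downward; lengths in m; the calibration is good to about 2 mm. A picture is of the moment at which its call begins. calibration takes no time and is no camera call.
A pose or a line that the arm cannot do raises env.PlanningError and nothing moves.
- job.job_done(): hands the job in; it is judged then, once.
The state is a dict: "time": time; "qpos": joint angles; "joint_velocities": joint speeds; "joint_torque": joint torques, N m; "tcp_pos": TCP position; "orientation": TCP orientation; "force": force on the tool from outside, world axes, zero at the start; "torque": the same for the moment, N m; "opening": finger opening in m; "gripper_force": force on a finger pad.
Only numpy, scipy, OpenCV 4.12 (cv2) and the standard library are available. Lean on these libraries where they do the work, as an engineer would, in place of code of your own. Each camera call takes 0.05 s, during which the arm holds its last target. There are 200 camera calls.

## Task

The serving board has been re-glued and lies loose in the bar clamp: pump the clamp's trigger (squeeze it towards the fixed handle, let it spring back, squeeze again) until the jaw's sprung nose pushes the board home against the wooden fence. Then keep the trigger squeezed so that the nose is pushed about half-way into the jaw, never all the way in, which would crush the fresh joint, and finish while still holding the trigger like that. Work only the trigger: do not push the jaw or the board by hand, and leave the mug, bottle and jar alone.

Things in the scene. Friction and masses are not known exactly. Their poses are not given: they have to be found in the camera images.
- clamp: Bar-clamp jig fixed to the worktop. Origin on the worktop under the grip; z up; +y = closing direction, along the bar to the fence. Plywood base x ±75, y -90 to 310 mm, 18 mm thick. Dark housing x ±22, y -36 to 60, up to z = 98 mm; the toothed bar slides through it at z = 38 to 50 mm. On it stand a fixed grey handle (x ±15, y -20 to 0 mm, top z = 167 mm) and, fence side of it, the trigger.
- grip_mid (a point): Fixed point of the clamp at x 0, y 0, z 147 mm: on the handle's fence-side face, level with the trigger's roll. Fingers pointing down here and closing along the clamp's y take handle and trigger between them: 57 mm over both when let go (y -20 to 37 mm), 39 mm when fully squeezed (y -20 to 19 mm). All else of the jig is below z = 98 mm. One finger pushing the roll also works.
- sleeve: Black rubber roll, free to turn, at the top of the trigger, 16 mm in diameter, 34 mm long along the clamp's x; origin at its centre. In the clamp's frame it is at y 29, z 146 mm when let go and at y 11 mm when fully squeezed. Free space above it and on its fence side.
- trigger (a joint): Trigger angle: 0 let go, 0.32 rad fully squeezed; its roll, 57 mm above the pivot, has then moved 18 mm towards the handle. A spring (1.5 to 3 N at the roll) returns it. A full squeeze drives the bar 17.6 mm (0.055 m per rad) less what is lost until the ratchet (8 mm teeth) bites, so mostly 8 mm net, 16 at most; on the return the bar stays. Driving the free jaw takes 5 to 7 N at the roll.
- jaw: Toothed bar with a black head (44 mm wide, 20 mm thick, z 19 to 63 mm) at its fence end. Axes of the clamp; origin = the clamp's origin moved along +y by the advance (0 to 20 mm at the start, at most 85 mm). Head's front face at y = 95 mm in this frame. It stays put against up to 4 N; pushed back harder, by the nose spring when the trigger is let go, it slides back.
- nose (a joint): How far the sprung nose is pushed into the jaw head: 0 out, 0.016 m all the way in. 1 N per mm (8 N half-way in). With the board against the fence about 14 N at the trigger's roll holds it half-way in. About half-way means 5.5 to 12.5 mm.
- nose_face (a point): Centre of the flat front of the nose: a rubber disc of 22 mm diameter, 6 mm thick, on a steel rod ahead of the jaw head, 30 mm above the worktop. It is 22 mm ahead of the head's front face when out, 6 mm when all the way in.
- board_mid (a point): Centre of the loose wooden serving board, 130 mm (x) x 100 mm (y, the closing direction) x 24 mm thick, two halves with a glue line; about 0.22 kg, flat on the plywood base, 6 to 18 mm short of the fence at the start. Home against the fence its centre is 50 mm from fence_face.
- board: The same serving board; origin at the centre of its underside.
- fence_face (a point): Middle of the face of the fixed wooden fence at the jig's end: y 277, z 30 mm in the clamp's frame; fence top at z = 48 mm. With the board home, the nose touches it at y = 177 mm.
- mug: White mug, 80 mm wide, 90 mm high, standing on the worktop to the left; origin at its underside's centre. To be left alone.
- glue_bottle: White glue bottle, 52 mm wide, 140 mm high, standing to the right; origin at its underside's centre. To be left alone.
- jar: Small jar, 72 mm wide, 75 mm high, standing to the right, beyond the jig; origin at its underside's centre. To be left alone.
Not all that is in view belongs to the job. Of the things that look like the board, the middle-sized one is meant.

How it is judged:
On the way, in this order (a step that is already met when the one before it is completed fails the run):
1. the jaw's nose touches the board (contact force between jaw and board above 0.3 N).
2. the board is pressed home against the fence with the nose about half-way in (value of joint nose between 0.0055 and 0.0125 m and y of board_mid in the frame of fence_face above -0.053 m), for 0.3 s.
At the end, for the whole second after the job is handed in: The robot is still squeezing the trigger (more than 2 N on its roll, trigger off its rest), the nose is pushed 5.5 to 12.5 mm into the jaw (4 to 16 N on the board), and the board is flat and within 3 mm of the fence, at rest (all of step 2 and contact force between jaw and board between 4 and 16 N and angle between board's own z axis and vertical below 0.06 rad and value of joint trigger above 0.02 rad and contact force between any of the fingers, the arm and sleeve above 2 N and linear speed of board below 0.02 m/s); the arm keeps its last pose, push and grip.
It fails at once if the board is crushed: the nose is driven all the way in (over 15.5 mm) or over 25 N on the board (value of joint nose above 0.0155 m or contact force between jaw and board above 25 N).
It fails at once if the robot pushes the board or the jaw itself (contact force between any of the fingers, the arm and board above 1 N or contact force between any of the fingers, the arm and jaw above 2 N).
It fails at once if the mug, bottle or jar is disturbed (distance of any of mug, glue_bottle, jar from where it was at the start of the episode above 0.02 m or angle between any of mug, glue_bottle, jar's own z axis and vertical above 0.3 rad).
It also fails if it takes over 72 s, if anything falls off the work surface, if the arm or the gripper's body presses on something with over 40 N, if the wrist force passes 120 N, or if a joint passes its speed limit or range.

## Working session

There is one attempt and no reset: what is moved stays moved. The work goes in short steps, each a Python script; the robot and the scene stay as the last script left them, time stands still between calls to the robot, and variables do not carry over. Pictures are saved under pics/ and viewed, at most 10 in all, crops included, and the job is handed in when it is done.

```bash
mkdir -p pics
cat > h.py <<'E'
import numpy as np, cv2
from cell import env, kin, camera, calibration, job
def cal(n):
    c=calibration(n);R=cv2.Rodrigues(np.array(c["rvec"],float))[0];t=np.array(c["tvec"],float).ravel()
    return c,R,t
def cloud(n,d):
    c,R,t=cal(n);v,u=np.indices(d.shape)
    P=np.stack([(u-c["cx"])/c["fx"]*d,(v-c["cy"])/c["fy"]*d,d],-1)
    return (P-t)@R
def ray(n,u,v,z):
    c,R,t=cal(n);o=-R.T@t;r=R.T@np.array([(u-c["cx"])/c["fx"],(v-c["cy"])/c["fy"],1])
    return o+r*(z-o[2])/r[2]
E
python3 - <<'E'
from h import *
for n in("scene","top"):
    p,d=camera(n);cv2.imwrite(f"pics/{n}0.png",p);np.savez(f"{n}0.npz",p=p,d=d)
    c,R,t=cal(n);print(n,-R.T@t,c["fx"],(d==0).mean())
s=env.get_state();print(s["time"],s["opening"],s["orientation"],s["force"])
E
```

```text
scene [1.42699119 0.12931652 0.99740361] 408.46129800836826 0.00399234693877551
top [ 0.5539501  -0.03592788  1.50418129] 446.4854238717955 0.0040943877551020405
0.1 0.0852680304241366 [-7.81450675e-04  9.75807080e-01  2.18631845e-01 -2.19201904e-04] [-0.59830088 -0.34427722 -0.04487041]
```

View pics/scene0.png

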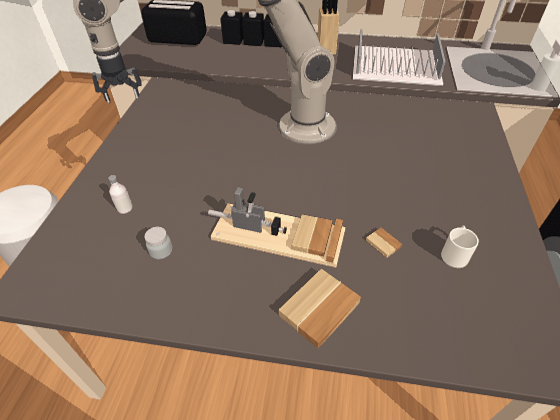

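View pics/top0.png

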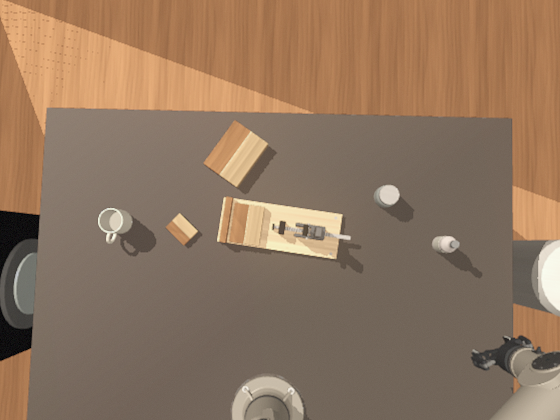

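The scene view shows the jig centred near (278,235), with handle and trigger at (240,200). The large and small decoy boards are at (320,305) and (383,242). In the top view the jig spans (220,200) to (342,257), with the fence at its left end (world +y) and the grip near (315,231).

Run:
```python
from h import *
z=np.load("top0.npz");p,d=z["p"],z["d"];X=cloud("top",d)
m=np.zeros(d.shape,bool);m[185:275,205:360]=1
hsv=cv2.cvtColor(p,cv2.COLOR_BGR2HSV)
w=m&(hsv[...,1]>70)&(X[...,2]>.010)&(X[...,2]<.06)
w=cv2.morphologyEx(w.astype(np.uint8),cv2.MORPH_OPEN,np.ones((3,3)))>0
P=X[w];r=cv2.minAreaRect(P[:,:2].astype(np.float32));print("rect",r,w.sum())
b=cv2.boxPoints(r);c=np.array(r[0])
# closing axis: long edge towards +y
e=[b[1]-b[0],b[2]-b[1]];a=max(e,key=np.linalg.norm);a=a/np.linalg.norm(a);a*=np.sign(a[1])
o=c-a*.110;ax=np.array([a[1],-a[0]])
print("axis y",a,"origin",o)
for n in("top","scene"):
    z=np.load(n+"0.npz");X=cloud(n,z["d"]);q=X[...,:2]-o;L=np.stack([q@ax,q@a,X[...,2]],-1)
    for nm,zl,zh,yl,yh in(("handle",.155,.175,-.04,.06),("trig+h",.125,.152,-.04,.06),("housing",.07,.1,-.06,.09),("head",.05,.068,.075,.16),("brd",.035,.046,.1,.29),("fence",.0465,.056,.2,.33),("base",.01,.022,-.12,.33)):
        k=(abs(L[...,0])<.1)&(L[...,1]>yl)&(L[...,1]<yh)&(L[...,2]>zl)&(L[...,2]<zh)
        if k.sum()>3: print(n,nm,k.sum(),np.percentile(L[k],[2,50,98],0).round(4).tolist())
I=cv2.resize(np.load("scene0.npz")["p"][180:270,195:355],(800,450),interpolation=cv2.INTER_CUBIC);cv2.imwrite("pics/crop0.png",I)
```

```text
rect ((0.606069803237915, -0.02044779062271118), (0.39410990476608276, 0.14967164397239685), 83.13518524169922) 2653
axis y [0.11952722 0.99283093] origin [ 0.59292181 -0.12965919]
top handle 78 [[-0.0148, -0.0167, 0.1555], [-0.0011, -0.0054, 0.1657], [0.0138, 0.0347, 0.1703]]
top trig+h 34 [[-0.0159, -0.0039, 0.1304], [-0.0001, 0.0319, 0.1483], [0.0159, 0.0388, 0.1517]]
top housing 205 [[-0.0221, -0.0306, 0.0774], [-0.0048, 0.0116, 0.0957], [0.0217, 0.0599, 0.0999]]
top head 82 [[-0.0206, 0.0821, 0.0502], [-0.0001, 0.1042, 0.0632], [0.0204, 0.1135, 0.0674]]
top brd 1083 [[-0.0667, 0.1709, 0.0363], [-0.0031, 0.2216, 0.0421], [0.0582, 0.2834, 0.0458]]
top fence 316 [[-0.07, 0.2063, 0.0466], [-0.0026, 0.2863, 0.0491], [0.0693, 0.3002, 0.0548]]
top base 2813 [[-0.0731, -0.0823, 0.0114], [-0.0024, 0.0649, 0.0177], [0.0729, 0.307, 0.0217]]
scene handle 89 [[-0.0136, -0.0208, 0.1553], [0.0031, -0.0071, 0.1657], [0.0155, 0.0299, 0.1712]]
scene trig+h 84 [[-0.0142, -0.0199, 0.1261], [0.0114, -0.0024, 0.1421], [0.0162, 0.0348, 0.1517]]
scene housing 381 [[-0.0212, -0.0344, 0.0711], [0.0166, 0.0221, 0.0904], [0.0226, 0.0573, 0.0996]]
scene head 101 [[-0.0213, 0.0789, 0.0515], [0.0029, 0.1018, 0.0631], [0.0218, 0.1107, 0.0676]]
scene brd 1016 [[-0.0694, 0.1227, 0.0368], [0.0015, 0.2153, 0.0433], [0.0596, 0.2656, 0.0458]]
scene fence 350 [[-0.072, 0.2066, 0.0466], [0.0034, 0.2832, 0.0493], [0.0704, 0.2965, 0.0536]]
scene base 2218 [[-0.0719, -0.0866, 0.0121], [0.0356, 0.0899, 0.0192], [0.0744, 0.3041, 0.0218]]
```

View pics/crop0.png

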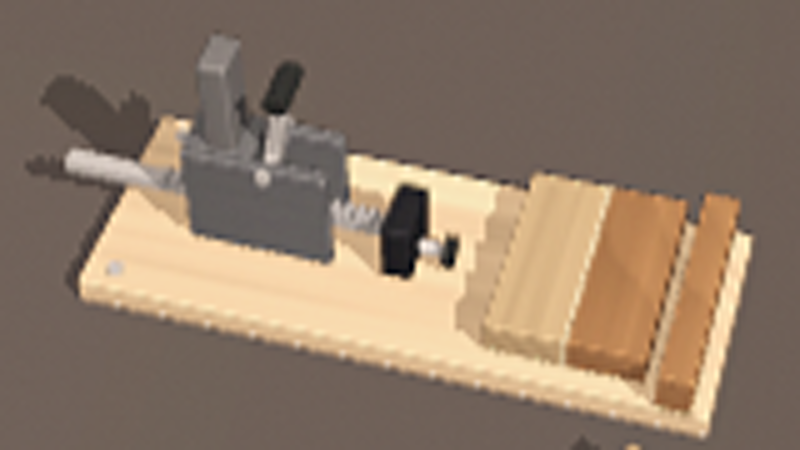

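The crop shows the head (about (405,235)) and nose (450,250) well clear of the board, with the board about 12 mm short of the fence. The fitted clamp frame matches the handle, housing and fence heights. I'll push the roll with closed fingers, from its fence side.

```bash
cat >> h.py <<'E'
o=np.array([.5929,-.1300]);a=np.array([.1195,.9928]);ax=np.array([a[1],-a[0]])
Z=.136+env.nose_length
def W(y,z=Z,x=0): return [*(o+ax*x+a*y),z]
def st():
    s=env.get_state();q=np.array(s["tcp_pos"][:2])-o
    return dict(t=round(s["time"],2),y=round(float(q@a)*1e3,1),x=round(float(q@ax)*1e3,1),z=round(s["tcp_pos"][2],4),F=round(float(np.array(s["force"][:2])@a),2),Fz=round(float(s["force"][2]),2))
E
python3 - <<'E'
from h import *
best=None
for th in(np.arctan2(a[1],a[0]),np.arctan2(-a[1],-a[0])):
    # tool y=(sin th,-cos th)=+-clamp x
    q=[0,np.cos(th/2),np.sin(th/2),0]
    j=kin.inverse_kinematics(W(.075,.33),q);print(th,None if j is None else np.round(j,2))
    if j is not None:
        c=abs(j[6]) 
        if best is None or c<best[0]: best=(c,q)
env.grip(0,40)
s=env.get_state();env.movel([s["tcp_pos"][0],s["tcp_pos"][1],.34],.2)
env.reach(W(.075,.33),best[1]);print(st())
env.movel(W(.075),.12);print(st())
for i in range(1):
    hit=env.movel(W(.03),.02,stop_force=1.5);print(hit,st())
p,d=camera("scene");cv2.imwrite("pics/c1.png",cv2.resize(p[150:270,195:355],(800,600)))
E
```

```text
1.451005981327275 [ 0.36  0.38 -0.48  1.68  0.19  1.13 -0.3 ]
-1.6905866722625182 [-0.84  0.66  1.28  1.75 -0.67  1.25 -2.65]
{'t': 3.48, 'y': 73.3, 'x': 0.2, 'z': np.float64(0.3299), 'F': -0.28, 'Fz': 0.87}
{'t': 4.63, 'y': 75.1, 'x': 0.5, 'z': np.float64(0.2095), 'F': 0.29, 'Fz': -0.57}
True {'t': 6.03, 'y': 46.1, 'x': -0.1, 'z': np.float64(0.2084), 'F': 1.84, 'Fz': 1.51}
```

View pics/c1.png

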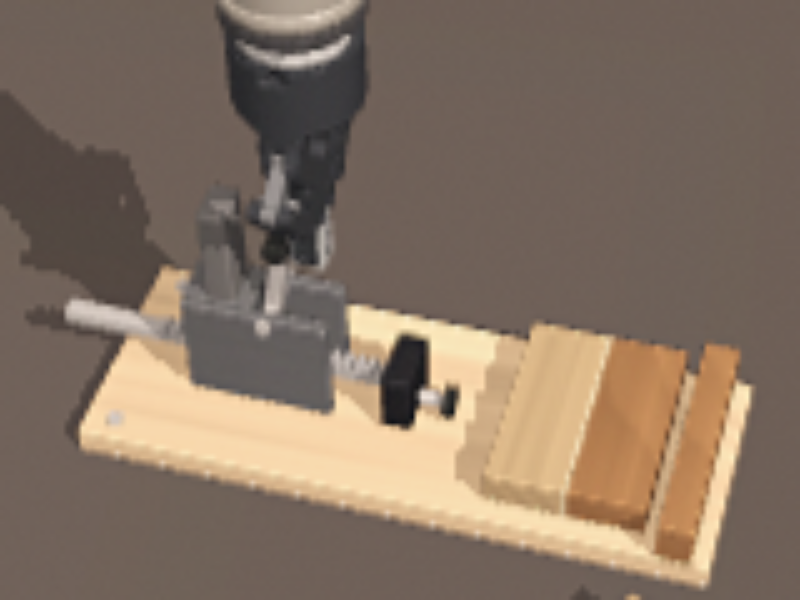

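The fingers sit against the fence side of the roll (about (290,245) in the crop), and contact came at y≈46 mm as expected. Next, the first pumps, measuring the head and board after each one.

```bash
cat >> h.py <<'E'
def meas():
    p,d=camera("scene");X=cloud("scene",d);q=X[...,:2]-o;L=np.stack([q@ax,q@a,X[...,2]],-1)
    g=cv2.cvtColor(p,cv2.COLOR_BGR2HSV)
    k=(abs(L[...,0])<.024)&(L[...,1]>.07)&(L[...,1]<.19)&(L[...,2]>.058)&(L[...,2]<.068)&(g[...,2]<90)
    b=(abs(L[...,0])<.06)&(L[...,1]>.13)&(L[...,1]<.28)&(L[...,2]>.0385)&(L[...,2]<.0445)&(g[...,1]>60)
    r=lambda v:round(float(v)*1e3,1)
    return dict(head_mid=r(L[k][:,1].mean()),head_front=r(np.percentile(L[k][:,1],97)),n=int(k.sum()),b0=r(np.percentile(L[b][:,1],3)),b1=r(np.percentile(L[b][:,1],97)))
def pump(F,back=True,y=.025,v=.03):
    hit=env.movel(W(y),v,stop_force=F);s=st()
    print("hit" if hit else "end",s,meas())
    if back: env.movel(W(.050),.08)
E
python3 - <<'E'
from h import *
print(meas());env.movel(W(.050),.08);print(st())
pump(11);print(st(),meas());pump(11);print(meas())
E
```

```text
{'head_mid': 102.3, 'head_front': 110.5, 'n': 64, 'b0': 169.5, 'b1': 264.1}
{'t': 6.38, 'y': 50.2, 'x': -0.3, 'z': np.float64(0.2084), 'F': -0.74, 'Fz': -1.18}
hit {'t': 7.18, 'y': 29.1, 'x': -0.2, 'z': np.float64(0.2085), 'F': 2.53, 'Fz': 2.1} {'head_mid': 111.7, 'head_front': 120.5, 'n': 62, 'b0': 169.0, 'b1': 263.8}
{'t': 7.64, 'y': 50.6, 'x': -0.1, 'z': np.float64(0.2085), 'F': 0.17, 'Fz': -0.13} {'head_mid': 112.5, 'head_front': 120.6, 'n': 63, 'b0': 168.9, 'b1': 263.5}
hit {'t': 8.49, 'y': 28.8, 'x': -0.0, 'z': np.float64(0.2086), 'F': 3.19, 'Fz': 1.33} {'head_mid': 120.6, 'head_front': 128.6, 'n': 63, 'b0': 168.3, 'b1': 264.3}
{'head_mid': 120.3, 'head_front': 127.9, 'n': 64, 'b0': 168.6, 'b1': 263.4}
```

Run:
```python
from h import *
pump(11);pump(11);print(st(),meas())
```

```text
end {'t': 9.98, 'y': 27.6, 'x': 0.0, 'z': np.float64(0.2087), 'F': 7.03, 'Fz': 0.07} {'head_mid': 127.8, 'head_front': 136.5, 'n': 64, 'b0': 168.0, 'b1': 262.9}
end {'t': 11.47, 'y': 27.6, 'x': 0.0, 'z': np.float64(0.2088), 'F': 8.33, 'Fz': 1.23} {'head_mid': 135.7, 'head_front': 144.5, 'n': 63, 'b0': 168.5, 'b1': 264.1}
{'t': 11.98, 'y': 49.9, 'x': -0.0, 'z': np.float64(0.2085), 'F': 0.07, 'Fz': 0.43} {'head_mid': 136.0, 'head_front': 144.0, 'n': 67, 'b0': 169.2, 'b1': 263.6}
```

Run:
```python
from h import *
pump(11);print(st(),meas())
```

```text
end {'t': 13.02, 'y': 27.6, 'x': 0.0, 'z': np.float64(0.2088), 'F': 8.2, 'Fz': 0.21} {'head_mid': 143.5, 'head_front': 152.0, 'n': 63, 'b0': 174.7, 'b1': 270.6}
{'t': 13.53, 'y': 49.9, 'x': -0.0, 'z': np.float64(0.2085), 'F': -0.23, 'Fz': -0.57} {'head_mid': 143.3, 'head_front': 151.9, 'n': 68, 'b0': 175.3, 'b1': 270.5}
```

Run:
```python
from h import *
pump(14,back=False,v=.02,y=.0275);env.dwell(.3);print(st(),meas())
```

```text
end {'t': 14.85, 'y': 30.7, 'x': 0.0, 'z': np.float64(0.2088), 'F': 9.56, 'Fz': 1.25} {'head_mid': 148.8, 'head_front': 156.9, 'n': 65, 'b0': 177.5, 'b1': 271.1}
{'t': 15.2, 'y': 30.8, 'x': 0.1, 'z': np.float64(0.2088), 'F': 8.79, 'Fz': 1.13} {'head_mid': 148.7, 'head_front': 156.9, 'n': 65, 'b0': 177.1, 'b1': 271.7}
```

Run:
```python
from h import *
hit=env.movel(W(.0225),.01,stop_force=5.);print(hit,st(),meas());env.dwell(.3);print(st(),meas())
```

```text
False {'t': 15.9, 'y': 27.3, 'x': -0.0, 'z': np.float64(0.2088), 'F': 12.85, 'Fz': 1.81} {'head_mid': 151.6, 'head_front': 159.5, 'n': 62, 'b0': 177.0, 'b1': 271.7}
{'t': 16.25, 'y': 27.4, 'x': 0.0, 'z': np.float64(0.2088), 'F': 12.58, 'Fz': 0.28} {'head_mid': 151.2, 'head_front': 159.6, 'n': 65, 'b0': 177.2, 'b1': 272.0}
```

Run:
```python
from h import *
hit=env.movel(W(.0200),.01,stop_force=4.);env.dwell(.3);print(hit,st(),[meas() for _ in range(3)])
```

```text
True {'t': 16.85, 'y': 28.9, 'x': -0.1, 'z': np.float64(0.2085), 'F': 4.4, 'Fz': 2.13} [{'head_mid': 150.3, 'head_front': 158.9, 'n': 65, 'b0': 177.4, 'b1': 271.6}, {'head_mid': 149.8, 'head_front': 158.8, 'n': 67, 'b0': 176.6, 'b1': 271.6}, {'head_mid': 150.2, 'head_front': 158.9, 'n': 69, 'b0': 176.8, 'b1': 271.3}]
```

Run:
```python
from h import *
env.movel(W(.050),.05);env.dwell(.2);print(st(),meas())
y=.040
while True:
    hit=env.movel(W(y),.02,stop_force=7);env.dwell(.15);s=st();m=meas()
    n=m["head_mid"]+31.8-m["b0"];print(hit,round(y*1e3,1),s["y"],s["F"],m["head_mid"],m["b0"],m["b1"],round(n,1))
    if hit or s["F"]>13.3 or n>8 or y<.020: break
    y-=.0015
```

```text
{'t': 17.78, 'y': 49.5, 'x': -0.0, 'z': np.float64(0.2085), 'F': -0.32, 'Fz': -0.33} {'head_mid': 146.8, 'head_front': 155.6, 'n': 66, 'b0': 176.6, 'b1': 270.7}
False 40.0 40.6 4.42 147.2 176.8 271.6 2.2
False 38.5 39.9 6.64 147.0 177.5 270.9 1.3
False 37.0 39.0 7.79 148.2 176.6 272.1 3.4
False 35.5 38.0 9.44 149.0 177.4 271.6 3.4
False 34.0 37.0 9.94 149.7 176.9 271.3 4.6
False 32.5 35.9 10.16 150.3 177.2 270.9 4.9
False 31.0 34.8 12.26 151.8 177.5 272.0 6.1
False 29.5 33.7 12.98 152.7 176.8 271.9 7.7
False 28.0 32.6 13.73 153.5 177.3 271.9 8.0
```

Run:
```python
from h import *
env.dwell(1.);print(st(),meas())
p,d=camera("scene");cv2.imwrite("pics/c2.png",cv2.resize(p[150:270,195:355],(800,600)))
env.dwell(.5);print(st(),meas())
```

```text
{'t': 23.28, 'y': 32.6, 'x': 0.0, 'z': np.float64(0.2088), 'F': 13.3, 'Fz': 1.65} {'head_mid': 153.2, 'head_front': 161.9, 'n': 64, 'b0': 176.7, 'b1': 270.9}
{'t': 23.88, 'y': 32.6, 'x': 0.0, 'z': np.float64(0.2088), 'F': 13.96, 'Fz': 0.69} {'head_mid': 153.4, 'head_front': 161.6, 'n': 64, 'b0': 176.7, 'b1': 271.8}
```

View pics/c2.png

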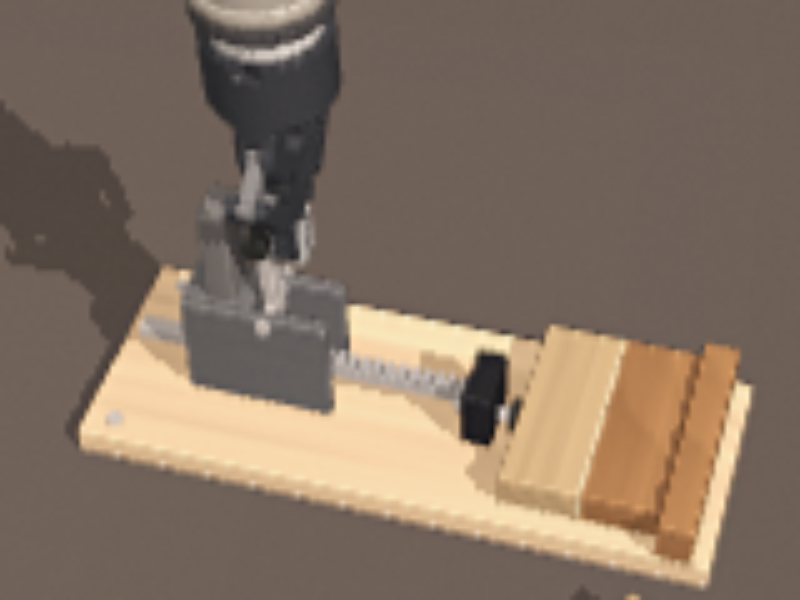

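The board lies against the fence (contact line near (690,440)). The nose at (515,413) is partly pushed in, and the fingers hold the roll at (258,240) with a steady push of about 13.5 N. Handing in.

```bash
python3 -c "
from h import *
print(job.job_done())"
```

```text
the job is handed in; nothing more can be done
None
```

I pumped the board home against the fence and handed the job in still squeezing the trigger at about 13.5 N; by camera estimate the nose was about 8 mm in (10–11 mm at most), and the hand-in gave no verdict.

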